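# Draw out the egg rack's telescoping handle and hold the eggs in the big pot

### The arm

A 7-joint arm with a two-finger parallel gripper is mounted at the origin on a cart in front of the work surface, level with it; the furniture and walls round the work are solid. World frame = base frame: x ahead of the robot, y to its left, z up, the work surface at z = 0. Lengths are in m, angles in rad, forces in N, time in s.
With the tool pointing down it reaches from about 0.425 to 0.95 m from the base axis. Payload 4.7 kg.
Tool frame: the origin (TCP) lies at the very end of the fingers, on their centre line; the grasp point (between the pads) lies 19 mm behind it (env.grasp_offset is the distance from the TCP to the grasp point, in m); z points along the fingers, y is the line along which they close (so a half turn about z gives the same grasp; the last joint's range is limited). The gripper opens to 85 mm and grips with 20 to 120 N. Pads are 22 mm wide; open, the fingers measure 114 mm over their backs; the gripper's body (76 mm by 85 mm) begins 54 mm behind the grasp point. The pads swing forward as they close: fully open they stand 13 mm farther back than shut.
Start: joints at [-1.237, 0.469, -0.049, 1.532, 0.024, 1.141, -0.082], TCP at [0.24, 0.631, 0.231] pointing down, gripper open.
Joint ranges: [-2.59, 2.59], [-0.33, 1.99], [-1.39, 1.29], [0.1, 2.45], [-1.04, 4.18], [0.21, 1.99], [-2.66, 2.66]. Speed limits (rad/s): [2.57, 2.57, 3.14, 3.14, 3.14, 3.14, 3.14].

### API

Orientations are given as a rotation vector (axis times angle).
In Python, from bench import env, read_camera, workorder gives the robot as it stands.
- The arm moves only by the tool jog_arm, never from a script. Its argument "series" is a list of rows, each an object of numbers: "wx", "wy", "wz": the turn, a rotation vector about the tool's x, y, z in rad; "x", "y", "z": the shift along the tool's x, y, z in mm; "jaw": the closure in counts, from 0 (fully open) to 255 (shut). In form: [{"wx": .., "wy": .., "wz": .., "x": .., "y": .., "z": .., "jaw": ..}, ...]. A call has 1 to 5 rows; each row is the pose to reach, as a shift and turn from the pose commanded when the call began, along the tool's axes at that moment; what a row does not reach only later rows make up. A row lasts 1/10 s, in which the tool goes at most 50 mm and 8.59 degrees, less where a joint would pass 70% of its speed; a pose out of reach is approached as far as the arm can. A call with a gripper value outside its range is refused whole. The fingers move at their own pace and stop on an object; "grip_force" is the grip in N (left out, the last holds). Time passes only in rows, so rows that repeat a pose let the fingers close. It gives the time, the measured TCP pose, the force, the opening and the grip force at its end, in the units of the state.
- env.get_obs(): the state, without advancing time (a new reading comes with each control period).
- read_camera(name): name is "scene" or "top" or "wrist"; returns a dict with "pixels" (384x512x3 uint8, red, green, blue), "camera_matrix" (3x3 intrinsics, pixels), "D" ([k1, k2, p1, p2, k3] as OpenCV has them; the pictures are not rectified), "R" (3x3) and "t" (3): a world point X has camera coordinates R X + t; the wrist camera has in their place "hand_eye" (4x4, takes a point from camera to tool coordinates, whose origin is the TCP and whose axes are the flange's). Camera axes: x right, y down, z forward; pixel columns grow to the right and rows downward; lengths in m; the calibration is good to about 2 mm. A picture is of the moment at which its call begins: read the wrist's pose just before it. There is no depth.
- workorder.hand_in(): hands the job in; it is judged then, once.
The state is a dict: "t": time; "q": joint angles; "joint_velocities": joint speeds; "tau": joint torques, N m; "ee_pos": TCP position; "ee_rot": TCP orientation; "wrist_force": force on the tool from outside, world axes, zero at the start; "wrist_torque": the same for the moment, N m; "finger_gap": finger opening in m; "grip_force": force on a finger pad.
Only numpy, scipy, OpenCV 4.12 (cv2) and the standard library are available. Lean on these libraries where they do the work, as an engineer would, in place of code of your own. Each camera call takes 0.05 s, during which the arm holds its last target. There are 200 camera calls.

### The job

While the egg rack still stands on the range, pinch the two orange buttons on its handle's head and draw the handle up to its second stop, so that the hand will stay clear of the steam. Then lift the rack by the drawn-out handle above the rim of the big pot and lower it in without spilling an egg from its cup. Finish while still holding it there, at rest and level, the eggs no higher than the rim and the rack hanging free of the pot's bottom and wall, with the salt shaker, the spoon and the spice jar left where they stood.

Things in the scene. Friction and masses are not known exactly. Their poses are not given: they have to be found in the camera images.
- egg_rack: round steel egg rack, 132 mm across, on four rubber feet, with four wire egg cups and a tube in the middle in which the telescoping handle slides. Origin: centre of the underside of its feet, z up. Its y axis is the line through the two orange buttons of the handle's head. With handle and eggs it weighs 0.6 to 0.8 kg; the tops of the eggs are 69 mm above the origin.
- rack_handle (a joint): how far the handle is drawn up, m; 0 = pushed in; starts at 0 to 0.018. Friction 1.2 N; it stays where it is left. With the buttons out it catches at the first stop, 0.025, and a further pull lifts the rack; with both pressed it passes on to the second stop, 0.060, the end of its travel, where the rack hangs from it. It latches there if the buttons are let go.
- head_grip (a point): where to grip: middle of the handle's head, midway between the buttons, 96 mm above the rack's origin plus the handle's joint value, on the rack's axis. The head is a black block, 26 mm along the rack's x, 36 mm along its y, reaching 17 mm above and below this point. The orange buttons stand out of its two faces across y: 45 mm over both, 37 mm when pressed in.
- button_a (a joint): travel of the orange button on the rack's +y side (19 mm wide, 24 mm tall), m: 0 = out, 0.004 = pressed in, against a spring of 2 N at first and 4 N fully in. It frees the catch above 0.003. Fingers closing along the rack's y axis on both buttons with 8 N or more press both; gripped across the other two faces of the head, the catch stays shut.
- button_b (a joint): the same for the orange button on the rack's -y side.
- rack_center (a point): middle of the top of the rack's plate, 12 mm above its feet. The wire cups are 52 mm across, their tops 39 mm above the feet, their centres 40 mm from this axis; the tube's black collar ends 76 mm above the feet.
- stove_pots: two used aluminium pots side by side at the back of the range, standing fast: the big pot with two black loop handles, which is the one to use, and a smaller saucepan with a long handle to its left. Origin on the underside, between them.
- pot_rim (a point): centre of the big pot's mouth, at the height of its rim: 105 mm above the range top. Inside, the big pot is 212 mm wide at the bottom, 230 mm at the rim, and 98 mm deep (its inner floor is 98 mm below this point); its outside is 250 mm across and its loop handles stand off about 35 mm more.
- cup1 (a point): where egg1 stands: centre of the floor of its egg cup on the rack, 12 mm above the rack's origin, 40 mm out from its middle at 45 degrees from the rack's x axis.
- cup2 (a point): where egg2 stands: centre of the floor of its egg cup on the rack, 12 mm above the rack's origin, 40 mm out from its middle at 135 degrees from the rack's x axis.
- cup3 (a point): where egg3 stands: centre of the floor of its egg cup on the rack, 12 mm above the rack's origin, 40 mm out from its middle at 225 degrees from the rack's x axis.
- cup4 (a point): where egg4 stands: centre of the floor of its egg cup on the rack, 12 mm above the rack's origin, 40 mm out from its middle at 315 degrees from the rack's x axis.
- egg1: a loose hen's egg, 44 mm wide and 57 mm tall, 58 g, standing in its wire cup on the rack. Origin: its lower end, on the cup's floor.
- egg2: a loose hen's egg, 44 mm wide and 57 mm tall, 58 g, standing in its wire cup on the rack. Origin: its lower end, on the cup's floor.
- egg3: a loose hen's egg, 44 mm wide and 57 mm tall, 58 g, standing in its wire cup on the rack. Origin: its lower end, on the cup's floor.
- egg4: a loose hen's egg, 44 mm wide and 57 mm tall, 58 g, standing in its wire cup on the rack. Origin: its lower end, on the cup's floor.
- salt_shaker: bystander: grey-capped glass salt shaker, 44 mm across and 90 mm tall, at the right of the range. Origin: centre of its underside.
- spoon: bystander: steel spoon, 188 mm long, lying at the right front of the range. Origin: under its middle.
- spice_jar: bystander: small glass jar of green herbs with a red cap, 45 mm across and 108 mm tall, at the left of the range. Origin: centre of its underside.
Mind the look-alikes: they are no part of the job. What is shaped like the egg4 but pink is not meant.

How it is judged:
On the way, in this order (a step that is already met when the one before it is completed fails the run):
1. the handle is drawn to its second stop, its buttons pinched, while the rack stands on the range (value of joint rack_handle above 0.056 m and value of joint each of button_a, button_b above 0.0028 m and height (world z) of egg_rack below 0.025 m), for 0.05 s.
2. the rack is lifted by the drawn-out handle, its feet above the rim of the big pot (z of egg_rack in the frame of pot_rim above 0.003 m and value of joint rack_handle above 0.055 m), for 0.05 s.
At the end, for the whole second after the job is handed in: Fingers hold the handle (over 2 N), drawn out over 55 mm; the rack hangs at rest in the big pot, not touching it (under 0.3 N), within 45 mm of its axis, feet 62 to 97 mm below the rim, tilt under 0.17 rad; each egg within 12 mm of its place; salt shaker, spoon and spice jar within 25 mm of theirs (value of joint rack_handle above 0.055 m and contact force between the fingers and egg_rack above 2 N and horizontal distance between egg_rack and pot_rim below 0.045 m and z of egg_rack in the frame of pot_rim between -0.097 and -0.062 m and contact force between egg_rack and stove_pots below 0.3 N and angle between egg_rack's own z axis and vertical below 0.17 rad and linear speed of egg_rack below 0.03 m/s and distance between egg1 and cup1 below 0.012 m and distance between egg2 and cup2 below 0.012 m and distance between egg3 and cup3 below 0.012 m and distance between egg4 and cup4 below 0.012 m and distance of each of salt_shaker, spoon, spice_jar from where it was at the start of the episode below 0.025 m); the arm keeps its last pose, push and grip.
It fails at once if an egg leaves its cup (more than 20 mm from its place) (distance between egg1 and cup1 above 0.02 m or distance between egg2 and cup2 above 0.02 m or distance between egg3 and cup3 above 0.02 m or distance between egg4 and cup4 above 0.02 m).
It fails at once if a bystander (salt shaker, spoon or spice jar) is knocked away (more than 25 mm) (distance of any of salt_shaker, spoon, spice_jar from where it was at the start of the episode above 0.025 m).
It also fails if it takes over 43 s, if anything falls off the work surface, if the arm or the gripper's body presses on something with over 40 N, if the wrist force passes 120 N, or if a joint passes its speed limit or range.

## Working session

There is one attempt and no reset: what is moved stays moved. The work goes in short steps, Python scripts to look and compute and a tool call to move; the robot and the scene stay as the last step left them, time stands still between calls to the robot, and variables do not carry over. Pictures are saved under pics/ and viewed, at most 10 in all, crops included, and the job is handed in when it is done.

Besides the shell and the picture viewer there is one more tool, called after "Call:" as name(argument=value, ...) on one line, values as JSON. jog_arm: Moves the arm, as the interface text tells. Its arguments: {"type":"object","properties":{"series":{"type":"array"},"grip_force":{"type":"number"}},"required":["series"]}

```bash
mkdir -p pics; ls
python3 - <<'E'
from bench import env, read_camera, workorder
import cv2,numpy as np,pickle
o=env.get_obs();print({k:np.round(v,3) for k,v in o.items()}, env.grasp_offset)
d={n:read_camera(n) for n in("scene","top")}
pickle.dump(d,open('cams.pkl','wb'))
for n in d:
  cv2.imwrite(f'pics/{n}0.png',d[n]['pixels'][:,:,::-1]); print(n,d[n]['camera_matrix'],d[n]['D'],d[n]['R'],d[n]['t'])
E
```

```text
pics
{'t': np.float64(0.0), 'q': array([-1.237,  0.469, -0.049,  1.534,  0.024,  1.141, -0.082]), 'joint_velocities': array([-0.001, -0.001,  0.   ,  0.001, -0.   , -0.   ,  0.002]), 'tau': array([ 0.0000e+00, -5.1031e+01, -4.7000e-02, -2.3772e+01,  1.1000e-02,
        7.0000e-03, -0.0000e+00]), 'ee_pos': array([0.239, 0.631, 0.23 ]), 'ee_rot': array([-5.67e-01, -3.09e+00,  3.00e-03]), 'wrist_force': array([-0.189,  0.562, -0.634]), 'wrist_torque': array([-0.027,  0.012,  0.051]), 'grip_force': np.float64(0.0), 'finger_gap': np.float64(0.085)} 0.0187
scene [[351.6943641    0.         256.01550635]
 [  0.         351.6943641  189.63826544]
 [  0.           0.           1.        ]] [-0.10377757  0.          0.          0.          0.        ] [[ 0.60456817 -0.79625912 -0.02165037]
 [-0.43080179 -0.30398721 -0.84970677]
 [ 0.67000533  0.52303269 -0.52681084]] [-0.33532438  0.31432836  0.57947775]
top [[357.07778205   0.         256.28784044]
 [  0.         357.07778205 189.77659441]
 [  0.           0.           1.        ]] [-0.09515424  0.          0.          0.          0.        ] [[-0.02487523 -0.99938412  0.02475102]
 [-0.99785805  0.0233236  -0.06111724]
 [ 0.06050232 -0.02621831 -0.99782367]] [0.00624851 0.56051806 1.02400886]
```

View pics/scene0.png

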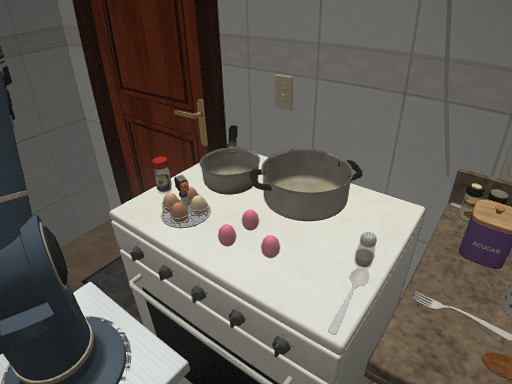

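View pics/top0.png

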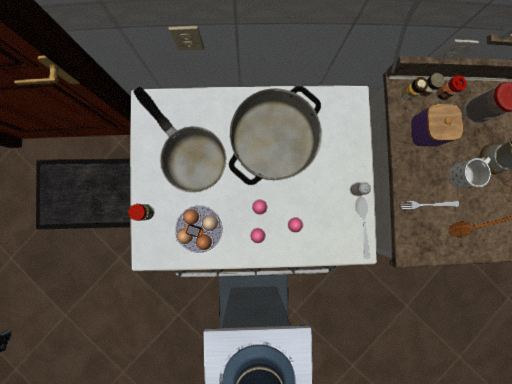

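The scene view shows the rack at about (186,207), the big pot at (307,185), the shaker at (367,248), the spice jar at (161,173) and pink decoy eggs. In the top view the rack is at (199,230), the pot at (275,135), the jar at (140,212) and the shaker at (361,188).

```bash
cat > h.py <<'E'
import cv2,numpy as np,pickle
def ray(c,uv):
    p=cv2.undistortPoints(np.array(uv,float).reshape(-1,1,2),c['camera_matrix'],c['D']).reshape(-1,2)
    d=np.c_[p,np.ones(len(p))]@c['R']
    return -c['R'].T@c['t'], d/np.linalg.norm(d,axis=1)[:,None]
def plane(c,uv,z):
    o,d=ray(c,uv); return o+d*((z-o[2])/d[:,2])[:,None]
def tri(c1,u1,c2,u2):
    (o1,d1),(o2,d2)=ray(c1,u1),ray(c2,u2); d1=d1[0];d2=d2[0]
    s=np.linalg.lstsq(np.c_[d1,-d2],o2-o1,rcond=None)[0]
    a=o1+s[0]*d1;b=o2+s[1]*d2; return (a+b)/2,np.linalg.norm(a-b)
def proj(c,X):
    return cv2.projectPoints(np.atleast_2d(X).astype(float),cv2.Rodrigues(c['R'])[0],c['t'],c['camera_matrix'],c['D'])[0].reshape(-1,2)
E
python3 - <<'E'
from h import *
d=pickle.load(open('cams.pkl','rb'));T=d['top'];S=d['scene']
A=T['pixels'][195:265,165:235];B=S['pixels'][165:235,150:220]
im=np.hstack([cv2.resize(x,(400,400),interpolation=cv2.INTER_NEAREST) if 0 else cv2.resize(x,(400,400),interpolation=cv2.INTER_CUBIC) for x in(A,B)])
cv2.imwrite('pics/crop.png',im[:,:,::-1])
# dark/orange
for n,c,box in(('top',T,(165,195,235,265)),('scene',S,(150,165,220,235))):
    x0,y0,x1,y1=box;p=c['pixels'][y0:y1,x0:x1]; h=cv2.cvtColor(p,cv2.COLOR_RGB2HSV)
    for nm,m in(('orange',(h[...,1]>190)&(h[...,0]<16)&(h[...,2]>110)),('dark',h[...,2]<50)):
        k,l,st,ce=cv2.connectedComponentsWithStats(m.astype(np.uint8))
        print(n,nm,[(st[i,4],np.round(ce[i]+[x0,y0],1)) for i in range(1,k) if st[i,4]>3])
# pot rim guess
print(plane(T,[[275,135]],.105),plane(T,[[199,230]],.012),plane(T,[[140,212]],.108),plane(T,[[361,188]],.09),plane(T,[[195,160]],.08))
E
```

```text
top orange [(np.int32(6), array([185.5, 228.5])), (np.int32(12), array([200.6, 232.8]))]
top dark [(np.int32(22), array([195. , 226.3])), (np.int32(4), array([191.5, 234.8]))]
scene orange [(np.int32(8), array([183.8, 183.2]))]
scene dark [(np.int32(4), array([166.2, 175.5])), (np.int32(65), array([179.2, 187.7])), (np.int32(33), array([164.3, 187.8]))]
[[ 0.70236555 -0.05926747  0.105     ]] [[0.44752138 0.16215495 0.012     ]] [[0.50307148 0.3055901  0.108     ]] [[ 0.55424287 -0.29393919  0.09      ]] [[0.64267033 0.1609359  0.08      ]]
```

View pics/crop.png

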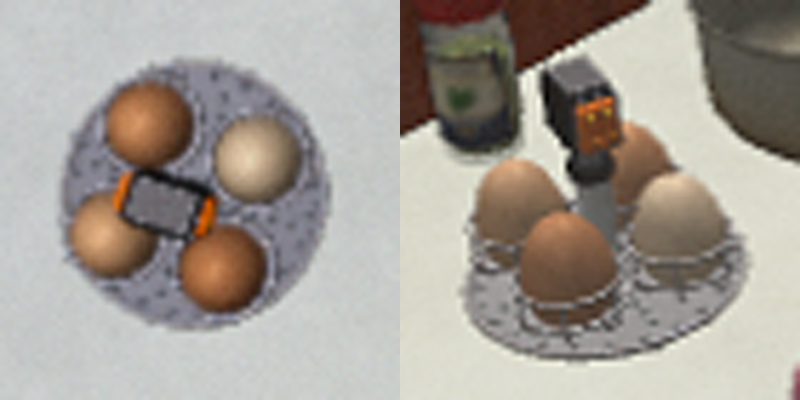

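The crop shows the head at top pixel ≈(193.5,230.5), with the buttons left and right and tilted about 16–18°. In the scene view the top of the head is at about (181.5,179.4).

Run:
```python
from h import *
from bench import env
from scipy.spatial.transform import Rotation as Ro
d=pickle.load(open('cams.pkl','rb'));T=d['top'];S=d['scene']
cr=lambda x,y:[165+x/5.714-.4,195+y/5.714-.4]
sc=lambda x,y:[150+x/5.714-.4,165+y/5.714-.4]
print('head tri',tri(T,[cr(163,204)],S,[sc(180,82)]))
for z in(.113,.12,.13): print(z,plane(T,[cr(163,204)],z)[0])
b=plane(T,[cr(120,190),cr(206,215)],.1);v=b[0]-b[1];print('btn ang',np.degrees(np.arctan2(v[1],v[0])),np.linalg.norm(v))
e=plane(T,[cr(150,124),cr(258,158),cr(223,268),cr(113,233)],.045);print('eggs',e,e.mean(0))
for i,j in((0,2),(1,3)):
    v=e[i]-e[j];print(np.degrees(np.arctan2(v[1],v[0])),np.linalg.norm(v))
# plate
p=T['pixels'][190:270,160:240];h=cv2.cvtColor(p,cv2.COLOR_RGB2HSV);m=((p.max(2)<172)|(h[...,1]>45)).astype(np.uint8)
m=cv2.morphologyEx(m,cv2.MORPH_OPEN,np.ones((3,3)))
c=max(cv2.findContours(m,0,1)[0],key=cv2.contourArea);c=cv2.convexHull(c);E=cv2.fitEllipse(c);print(E)
print('plate',plane(T,[[E[0][0]+160,E[0][1]+190]],.011))
g=cv2.cvtColor(T['pixels'],cv2.COLOR_RGB2GRAY)
H=cv2.HoughCircles(cv2.GaussianBlur(g,(5,5),1)[70:200,215:340],cv2.HOUGH_GRADIENT_ALT,1,5,param1=150,param2=.6,minRadius=35,maxRadius=55)
if H is not None:
  for q in H[0][:4]: print('pot',q+[215,70,0],plane(T,[q[:2]+[215,70]],.105))
# outer rim from row/col transitions
R=Ro.from_rotvec(env.get_obs()['ee_rot']).as_matrix();print(R.round(3))
for n,(x,y) in dict(l=(-.125,0),r=(.125,0)).items(): pass
P=np.array([.70,-.06,.105])+.125*np.array([[np.cos(a),np.sin(a),0] for a in np.arange(0,6.28,.1)])
q=proj(T,P);print('expected rim box',q.min(0),q.max(0))
print(''.join(f'{g[int(q0),c]} ' for q0 in[125] for c in range(222,330)))
print(' '.join(str(g[r,275]) for r in range(82,186)))
```

```text
head tri (array([0.45221174, 0.16339828, 0.11481369]), np.float64(0.0005670075320666657))
0.113 [0.45191562 0.16387122 0.113     ]
0.12 [0.45225417 0.16280326 0.12      ]
0.13 [0.45273782 0.1612776  0.13      ]
btn ang 72.60108808515822 0.04187269446492809
eggs [[0.4881575  0.17999682 0.045     ]
 [0.47018409 0.12693547 0.045     ]
 [0.41652025 0.14524911 0.045     ]
 [0.43491317 0.19920407 0.045     ]] [0.45244375 0.16284637 0.045     ]
25.875746485022766 0.07961971537347247
-63.98516402594854 0.08041634279401663
((38.48232650756836, 38.678646087646484), (47.089385986328125, 47.517303466796875), 74.3846664428711)
plate [[0.451345   0.16372915 0.011     ]]
pot [275.         133.          44.58059311] [[ 0.7078621  -0.05943054  0.105     ]]
[[-0.935  0.355 -0.001]
 [ 0.355  0.935 -0.002]
 [-0.    -0.002 -1.   ]]
expected rim box [229.05363077  91.02138446] [321.10113942 181.9107704 ]
203 200 200 196 200 203 199 194 145 74 48 30 35 33 44 74 86 99 112 120 122 118 121 120 120 117 118 121 119 121 121 130 125 128 127 128 129 130 132 130 127 128 130 125 127 125 121 126 125 124 128 123 121 124 126 126 121 128 126 124 125 127 126 126 124 129 123 125 125 125 120 122 122 121 124 123 131 127 126 130 126 128 127 129 126 120 106 90 68 52 56 51 59 54 54 54 63 83 141 189 203 202 204 202 201 198 200 201 
73 71 72 83 181 198 144 82 76 52 48 46 46 46 47 46 43 49 52 58 84 92 111 120 124 125 127 126 125 130 132 131 132 130 128 130 120 124 124 123 123 124 121 124 124 128 123 124 118 122 121 125 121 121 127 122 124 127 123 127 130 134 137 132 136 137 135 137 137 130 130 132 130 131 137 130 133 131 136 135 130 134 135 133 137 136 139 137 136 133 137 129 132 129 134 132 109 97 177 202 202 199 199 200
```

The head, egg mean and plate centre agree to within 1 mm at (0.452,0.163), with the handle drawn about 2 mm. The button axis is at ≈71.3° and the pot centre at ≈(0.705,−0.060). The tool only needs −0.037 rad about its z, so I start moving.

Call:
jog_arm(series=[{"wz": 0, "x": -30, "y": -30, "z": 0}, {"wz": -0.01, "x": -64, "y": -64, "z": 0}, {"wz": -0.02, "x": -98, "y": -98, "z": 0}, {"wz": -0.03, "x": -132, "y": -132, "z": 0}, {"wz": -0.037, "x": -166, "y": -166, "z": 0}], grip_force=35)

```text
validation failed for argument at $.se...
```

Call:
jog_arm(series=[{"wx": 0, "wy": 0, "wz": 0, "x": -30, "y": -30, "z": 0, "jaw": 0}, {"wx": 0, "wy": 0, "wz": -0.01, "x": -64, "y": -64, "z": 0, "jaw": 0}, {"wx": 0, "wy": 0, "wz": -0.02, "x": -98, "y": -98, "z": 0, "jaw": 0}, {"wx": 0, "wy": 0, "wz": -0.03, "x": -132, "y": -132, "z": 0, "jaw": 0}, {"wx": 0, "wy": 0, "wz": -0.037, "x": -166, "y": -166, "z": 0, "jaw": 0}], grip_force=35)

```text
t: 0.6
ee_pos: [0.3362, 0.4149, 0.2309]
ee_rot: [-0.509, -3.1, 0.001]
wrist_force: [1.0, 1.5, 0.6]
finger_gap: 0.0855
grip_force: 0.0
```

Call:
jog_arm(series=[{"wx": 0, "wy": 0, "wz": 0, "x": -33, "y": -35, "z": 0, "jaw": 0}, {"wx": 0, "wy": 0, "wz": 0, "x": -66, "y": -70, "z": 0, "jaw": 0}, {"wx": 0, "wy": 0, "wz": 0, "x": -99, "y": -105, "z": 0, "jaw": 0}, {"wx": 0, "wy": 0, "wz": 0, "x": -132, "y": -140, "z": 0, "jaw": 0}, {"wx": 0, "wy": 0, "wz": 0, "x": -160, "y": -169, "z": 0, "jaw": 0}])

```text
t: 1.1
ee_pos: [0.4338, 0.2028, 0.2312]
ee_rot: [-0.512, -3.1, 0.001]
wrist_force: [0.2, 0.1, -0.3]
finger_gap: 0.0854
grip_force: 0.0
```

Call:
jog_arm(series=[{"wx": 0, "wy": 0, "wz": 0, "x": -20, "y": -22, "z": 0, "jaw": 0}, {"wx": 0, "wy": 0, "wz": 0, "x": -32, "y": -34, "z": 10, "jaw": 0}, {"wx": 0, "wy": 0, "wz": 0, "x": -32, "y": -34, "z": 30, "jaw": 0}, {"wx": 0, "wy": 0, "wz": 0, "x": -32, "y": -34, "z": 40, "jaw": 0}, {"wx": 0, "wy": 0, "wz": 0, "x": -32, "y": -34, "z": 40, "jaw": 0}])

```text
t: 1.6
ee_pos: [0.4514, 0.1631, 0.1897]
ee_rot: [-0.508, -3.097, 0.003]
wrist_force: [-0.7, -0.6, 0.6]
finger_gap: 0.0854
grip_force: 0.0
```

Run:
```python
from h import *
from bench import env,read_camera
from scipy.spatial.transform import Rotation as Ro
o=env.get_obs();c=read_camera('wrist')
R=Ro.from_rotvec(o['ee_rot']).as_matrix();p=o['ee_pos'];print(p,R.round(4))
X=c['hand_eye'];M=np.eye(4);M[:3,:3]=R;M[:3,3]=p;W=np.linalg.inv(M@X)
c['R'],c['t']=W[:3,:3],W[:3,3];pickle.dump(c,open('wr.pkl','wb'))
im=cv2.resize(c['pixels'],(768,576))[:,:,::-1].copy()
u=np.array([.321,.947,0])
for k in(-.0225,0,.0225):
    q=proj(c,np.array([.452,.163,.115])+k*u)[0];print(q);cv2.drawMarker(im,tuple((q*1.5).astype(int)),(0,255,0),0,8)
cv2.imwrite('pics/w1.png',im)
```

```text
[0.45137261 0.16307524 0.18974967] [[-0.9476  0.3194 -0.0036]
 [ 0.3194  0.9476 -0.0015]
 [ 0.0029 -0.0026 -1.    ]]
[232.50072831 197.65021686]
[260.07668035 197.7662719 ]
[287.65918532 197.87153116]
```

View pics/w1.png

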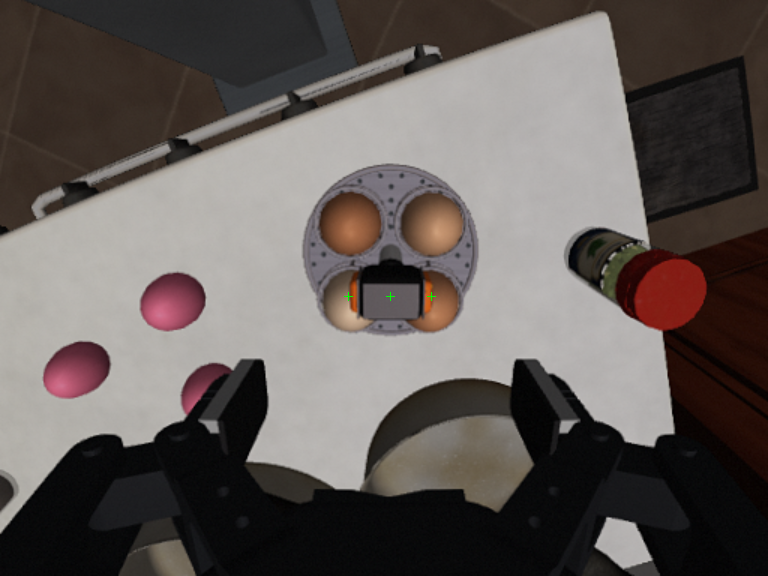

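The wrist view shows the predicted head centre (390,296) lying on the block's top face, with the buttons level in the image, so the alignment is good. I descend and pinch.

Call:
jog_arm(series=[{"wx": 0, "wy": 0, "wz": 0, "x": 0, "y": 0, "z": 25, "jaw": 0}, {"wx": 0, "wy": 0, "wz": 0, "x": 0, "y": 0, "z": 55, "jaw": 0}, {"wx": 0, "wy": 0, "wz": 0, "x": 0, "y": 0, "z": 85, "jaw": 0}, {"wx": 0, "wy": 0, "wz": 0, "x": 0, "y": 0, "z": 105, "jaw": 0}, {"wx": 0, "wy": 0, "wz": 0, "x": 0, "y": 0, "z": 112, "jaw": 0}])

```text
t: 2.15
ee_pos: [0.4519, 0.1636, 0.0781]
ee_rot: [-0.507, -3.098, 0.002]
wrist_force: [-0.4, 0.1, -0.1]
finger_gap: 0.0852
grip_force: 0.0
```

Call:
jog_arm(series=[{"wx": 0, "wy": 0, "wz": 0, "x": 0, "y": 0, "z": 0, "jaw": 60}, {"wx": 0, "wy": 0, "wz": 0, "x": 0, "y": 0, "z": 0, "jaw": 80}, {"wx": 0, "wy": 0, "wz": 0, "x": 0, "y": 0, "z": 0, "jaw": 100}, {"wx": 0, "wy": 0, "wz": 0, "x": 0, "y": 0, "z": 0, "jaw": 110}, {"wx": 0, "wy": 0, "wz": 0, "x": 0, "y": 0, "z": 0, "jaw": 120}])

```text
t: 2.65
ee_pos: [0.4531, 0.1634, 0.08]
ee_rot: [0.509, 3.099, 0.001]
wrist_force: [-0.1, 0.4, -0.3]
finger_gap: 0.0453
grip_force: 0.0
```

Call:
jog_arm(series=[{"wx": 0, "wy": 0, "wz": 0, "x": 0, "y": 0, "z": 0, "jaw": 130}, {"wx": 0, "wy": 0, "wz": 0, "x": 0, "y": 0, "z": 0, "jaw": 140}, {"wx": 0, "wy": 0, "wz": 0, "x": 0, "y": 0, "z": 0, "jaw": 160}, {"wx": 0, "wy": 0, "wz": 0, "x": 0, "y": 0, "z": 0, "jaw": 200}, {"wx": 0, "wy": 0, "wz": 0, "x": 0, "y": 0, "z": 0, "jaw": 255}])

```text
t: 3.15
ee_pos: [0.453, 0.1633, 0.0793]
ee_rot: [0.509, 3.1, 0.0]
wrist_force: [-0.1, -0.6, 0.5]
finger_gap: 0.0353
grip_force: 39.4
```

The grip is on and the gap fits pressed buttons. I draw the handle up.

Call:
jog_arm(series=[{"wx": 0, "wy": 0, "wz": 0, "x": 0, "y": 0, "z": -3, "jaw": 255}, {"wx": 0, "wy": 0, "wz": 0, "x": 0, "y": 0, "z": -9, "jaw": 255}, {"wx": 0, "wy": 0, "wz": 0, "x": 0, "y": 0, "z": -16, "jaw": 255}, {"wx": 0, "wy": 0, "wz": 0, "x": 0, "y": 0, "z": -23, "jaw": 255}, {"wx": 0, "wy": 0, "wz": 0, "x": 0, "y": 0, "z": -30, "jaw": 255}])

```text
t: 3.65
ee_pos: [0.4527, 0.1632, 0.11]
ee_rot: [0.51, 3.1, 0.0]
wrist_force: [1.0, -0.0, -2.6]
finger_gap: 0.0356
grip_force: 39.1
```

Call:
jog_arm(series=[{"wx": 0, "wy": 0, "wz": 0, "x": 0, "y": 0, "z": -7, "jaw": 255}, {"wx": 0, "wy": 0, "wz": 0, "x": 0, "y": 0, "z": -13, "jaw": 255}, {"wx": 0, "wy": 0, "wz": 0, "x": 0, "y": 0, "z": -18, "jaw": 255}, {"wx": 0, "wy": 0, "wz": 0, "x": 0, "y": 0, "z": -21, "jaw": 255}, {"wx": 0, "wy": 0, "wz": 0, "x": 0, "y": 0, "z": -21, "jaw": 255}])

```text
t: 4.15
ee_pos: [0.4528, 0.1633, 0.1308]
ee_rot: [0.509, 3.1, 0.0]
wrist_force: [1.2, -0.8, 0.3]
finger_gap: 0.0357
grip_force: 39.3
```

Call:
jog_arm(series=[{"wx": 0, "wy": 0, "wz": 0, "x": 0, "y": 0, "z": -2, "jaw": 255}, {"wx": 0, "wy": 0, "wz": 0, "x": 0, "y": 0, "z": -4, "jaw": 255}, {"wx": 0, "wy": 0, "wz": 0, "x": 0, "y": 0, "z": -5, "jaw": 255}, {"wx": 0, "wy": 0, "wz": 0, "x": 0, "y": 0, "z": -6, "jaw": 255}, {"wx": 0, "wy": 0, "wz": 0, "x": 0, "y": 0, "z": -7, "jaw": 255}])

```text
t: 4.65
ee_pos: [0.4513, 0.1626, 0.1364]
ee_rot: [-0.509, -3.097, 0.003]
wrist_force: [-0.0, 0.2, -6.8]
finger_gap: 0.0357
grip_force: 38.6
```

Call:
jog_arm(series=[{"wx": 0, "wy": 0, "wz": 0, "x": 0, "y": 0, "z": -1, "jaw": 255}, {"wx": 0, "wy": 0, "wz": 0, "x": 0, "y": 0, "z": -2, "jaw": 255}, {"wx": 0, "wy": 0, "wz": 0, "x": 0, "y": 0, "z": -3, "jaw": 255}, {"wx": 0, "wy": 0, "wz": 0, "x": 0, "y": 0, "z": -4, "jaw": 255}, {"wx": 0, "wy": 0, "wz": 0, "x": 0, "y": 0, "z": -5, "jaw": 255}])

```text
t: 5.15
ee_pos: [0.4527, 0.1632, 0.1424]
ee_rot: [-0.509, -3.1, -0.0]
wrist_force: [0.5, -0.9, -5.8]
finger_gap: 0.0355
grip_force: 38.6
```

The wrist force is about −6.5 N, so the rack hangs at the second stop, a few mm up. One check picture before the high lift.

Run:
```python
from h import *
from bench import read_camera
c=read_camera('scene');cv2.imwrite('pics/s2.png',cv2.resize(c['pixels'][110:250,110:270],(800,600)[0:2] if 0 else (640,560),interpolation=cv2.INTER_CUBIC)[:,:,::-1])
```

```text
(no output)
```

View pics/s2.png

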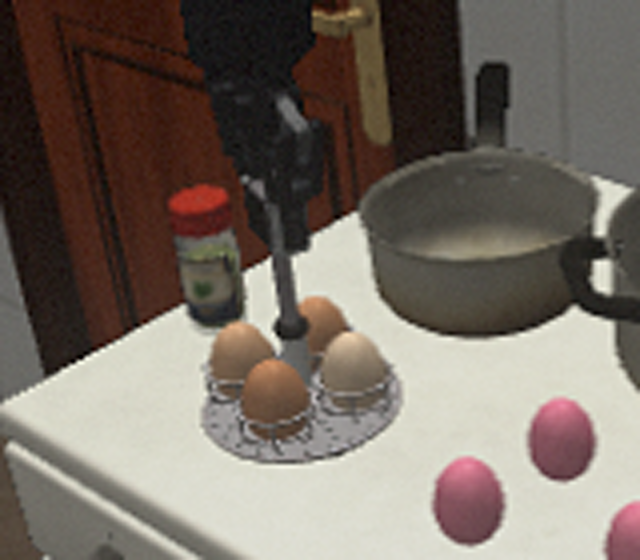

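Call:
jog_arm(series=[{"wx": 0, "wy": 0, "wz": 0, "x": 0, "y": 0, "z": -3, "jaw": 255}, {"wx": 0, "wy": 0, "wz": 0, "x": 0, "y": 0, "z": -9, "jaw": 255}, {"wx": 0, "wy": 0, "wz": 0, "x": 0, "y": 0, "z": -17, "jaw": 255}, {"wx": 0, "wy": 0, "wz": 0, "x": 0, "y": 0, "z": -27, "jaw": 255}, {"wx": 0, "wy": 0, "wz": 0, "x": 0, "y": 0, "z": -37, "jaw": 255}])

```text
t: 5.7
ee_pos: [0.4529, 0.1632, 0.1804]
ee_rot: [0.509, 3.099, 0.001]
wrist_force: [0.1, -1.6, -6.3]
finger_gap: 0.0355
grip_force: 38.5
```

The picture shows the handle drawn out long (rod at about (285,285) in the crop), with the rack level and all four eggs in their cups. I continue the lift.

Call:
jog_arm(series=[{"wx": 0, "wy": 0, "wz": 0, "x": 0, "y": 0, "z": -10, "jaw": 255}, {"wx": 0, "wy": 0, "wz": 0, "x": 0, "y": 0, "z": -20, "jaw": 255}, {"wx": 0, "wy": 0, "wz": 0, "x": 0, "y": 0, "z": -30, "jaw": 255}, {"wx": 0, "wy": 0, "wz": 0, "x": 0, "y": 0, "z": -40, "jaw": 255}, {"wx": 0, "wy": 0, "wz": 0, "x": 0, "y": 0, "z": -50, "jaw": 255}])

```text
t: 6.2
ee_pos: [0.4527, 0.1632, 0.2301]
ee_rot: [-0.51, -3.1, -0.0]
wrist_force: [0.0, -0.5, -6.5]
finger_gap: 0.0359
grip_force: 38.5
```

Call:
jog_arm(series=[{"wx": 0, "wy": 0, "wz": 0, "x": 0, "y": 0, "z": -10, "jaw": 255}, {"wx": 0, "wy": 0, "wz": 0, "x": 0, "y": 0, "z": -20, "jaw": 255}, {"wx": 0, "wy": 0, "wz": 0, "x": 0, "y": 0, "z": -30, "jaw": 255}, {"wx": 0, "wy": 0, "wz": 0, "x": 0, "y": 0, "z": -40, "jaw": 255}, {"wx": 0, "wy": 0, "wz": 0, "x": 0, "y": 0, "z": -50, "jaw": 255}])

```text
t: 6.7
ee_pos: [0.4527, 0.1632, 0.2801]
ee_rot: [-0.51, -3.1, 0.0]
wrist_force: [0.4, -0.7, -5.5]
finger_gap: 0.0355
grip_force: 38.5
```

Call:
jog_arm(series=[{"wx": 0, "wy": 0, "wz": 0, "x": 0, "y": 0, "z": -7, "jaw": 255}, {"wx": 0, "wy": 0, "wz": 0, "x": 0, "y": 0, "z": -10, "jaw": 255}, {"wx": 0, "wy": 0, "wz": 0, "x": 0, "y": 0, "z": -12, "jaw": 255}, {"wx": 0, "wy": 0, "wz": 0, "x": 0, "y": 0, "z": -12, "jaw": 255}, {"wx": 0, "wy": 0, "wz": 0, "x": 0, "y": 0, "z": -12, "jaw": 255}])

```text
t: 7.2
ee_pos: [0.4525, 0.1631, 0.2909]
ee_rot: [-0.509, -3.099, 0.001]
wrist_force: [0.4, 0.2, -5.8]
finger_gap: 0.0357
grip_force: 38.6
```

Call:
jog_arm(series=[{"wx": 0, "wy": 0, "wz": 0, "x": -3, "y": -1, "z": 0, "jaw": 255}, {"wx": 0, "wy": 0, "wz": 0, "x": -9, "y": -4, "z": 0, "jaw": 255}, {"wx": 0, "wy": 0, "wz": 0, "x": -18, "y": -8, "z": 0, "jaw": 255}, {"wx": 0, "wy": 0, "wz": 0, "x": -29, "y": -12, "z": 0, "jaw": 255}, {"wx": 0, "wy": 0, "wz": 0, "x": -41, "y": -17, "z": 0, "jaw": 255}])

```text
t: 7.7
ee_pos: [0.4872, 0.1331, 0.2913]
ee_rot: [0.51, 3.1, -0.0]
wrist_force: [0.4, 0.7, -6.2]
finger_gap: 0.0356
grip_force: 38.6
```

Call:
jog_arm(series=[{"wx": 0, "wy": 0, "wz": 0, "x": -12, "y": -5, "z": 0, "jaw": 255}, {"wx": 0, "wy": 0, "wz": 0, "x": -24, "y": -10, "z": 0, "jaw": 255}, {"wx": 0, "wy": 0, "wz": 0, "x": -36, "y": -15, "z": 0, "jaw": 255}, {"wx": 0, "wy": 0, "wz": 0, "x": -48, "y": -20, "z": 0, "jaw": 255}, {"wx": 0, "wy": 0, "wz": 0, "x": -60, "y": -25, "z": 0, "jaw": 255}])

```text
t: 8.2
ee_pos: [0.5358, 0.0903, 0.2912]
ee_rot: [-0.51, -3.1, -0.0]
wrist_force: [0.7, 0.4, -5.7]
finger_gap: 0.0355
grip_force: 38.6
```

Call:
jog_arm(series=[{"wx": 0, "wy": 0, "wz": 0, "x": -12, "y": -5, "z": 0, "jaw": 255}, {"wx": 0, "wy": 0, "wz": 0, "x": -24, "y": -10, "z": 0, "jaw": 255}, {"wx": 0, "wy": 0, "wz": 0, "x": -36, "y": -15, "z": 0, "jaw": 255}, {"wx": 0, "wy": 0, "wz": 0, "x": -48, "y": -20, "z": 0, "jaw": 255}, {"wx": 0, "wy": 0, "wz": 0, "x": -60, "y": -25, "z": 0, "jaw": 255}])

```text
t: 8.7
ee_pos: [0.5846, 0.0475, 0.2912]
ee_rot: [-0.509, -3.1, -0.0]
wrist_force: [0.3, -0.0, -5.9]
finger_gap: 0.0359
grip_force: 38.6
```

Call:
jog_arm(series=[{"wx": 0, "wy": 0, "wz": 0, "x": -12, "y": -5, "z": 0, "jaw": 255}, {"wx": 0, "wy": 0, "wz": 0, "x": -24, "y": -10, "z": 0, "jaw": 255}, {"wx": 0, "wy": 0, "wz": 0, "x": -36, "y": -15, "z": 0, "jaw": 255}, {"wx": 0, "wy": 0, "wz": 0, "x": -48, "y": -20, "z": 0, "jaw": 255}, {"wx": 0, "wy": 0, "wz": 0, "x": -60, "y": -25, "z": 0, "jaw": 255}])

```text
t: 9.2
ee_pos: [0.6335, 0.0046, 0.2912]
ee_rot: [-0.509, -3.1, -0.0]
wrist_force: [0.3, 0.3, -6.7]
finger_gap: 0.0351
grip_force: 38.6
```

Call:
jog_arm(series=[{"wx": 0, "wy": 0, "wz": 0, "x": -12, "y": -5, "z": 0, "jaw": 255}, {"wx": 0, "wy": 0, "wz": 0, "x": -24, "y": -10, "z": 0, "jaw": 255}, {"wx": 0, "wy": 0, "wz": 0, "x": -36, "y": -15, "z": 0, "jaw": 255}, {"wx": 0, "wy": 0, "wz": 0, "x": -47, "y": -20, "z": 0, "jaw": 255}, {"wx": 0, "wy": 0, "wz": 0, "x": -57, "y": -24, "z": 0, "jaw": 255}])

```text
t: 9.7
ee_pos: [0.6797, -0.0366, 0.2911]
ee_rot: [-0.51, -3.1, 0.0]
wrist_force: [1.1, -0.4, -6.0]
finger_gap: 0.0357
grip_force: 38.6
```

Call:
jog_arm(series=[{"wx": 0, "wy": 0, "wz": 0, "x": -9, "y": -4, "z": 0, "jaw": 255}, {"wx": 0, "wy": 0, "wz": 0, "x": -17, "y": -7, "z": 0, "jaw": 255}, {"wx": 0, "wy": 0, "wz": 0, "x": -24, "y": -10, "z": 0, "jaw": 255}, {"wx": 0, "wy": 0, "wz": 0, "x": -29, "y": -12, "z": 0, "jaw": 255}, {"wx": 0, "wy": 0, "wz": 0, "x": -33, "y": -14, "z": 0, "jaw": 255}])

```text
t: 10.2
ee_pos: [0.706, -0.0595, 0.2912]
ee_rot: [-0.509, -3.1, -0.0]
wrist_force: [-0.5, 0.6, -6.9]
finger_gap: 0.0355
grip_force: 38.6
```

Run:
```python
from h import *
from bench import read_camera
a=read_camera('top')['pixels'][80:190,215:345];b=read_camera('scene')['pixels'][80:230,230:380]
cv2.imwrite('pics/p3.png',np.hstack([cv2.resize(x,(400,s),interpolation=cv2.INTER_CUBIC) if s==400 else cv2.copyMakeBorder(cv2.resize(x,(400,s),interpolation=cv2.INTER_CUBIC),0,400-s,0,0,0) for x,s in((a,338),(b,400))])[:,:,::-1])
```

```text
(no output)
```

View pics/p3.png

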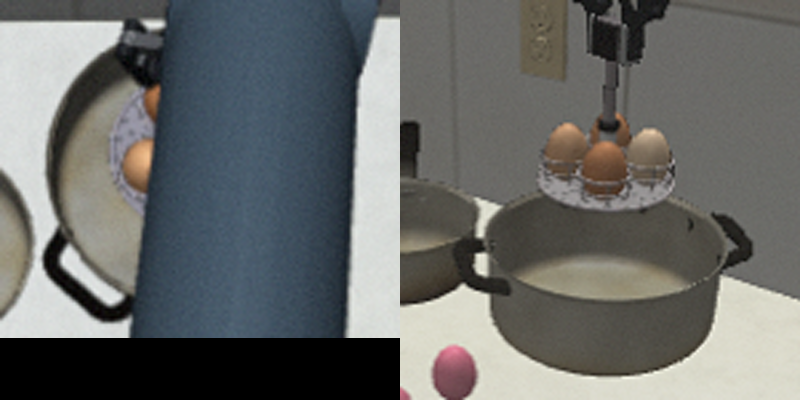

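The left panel shows the rack over the pot. The right panel shows it level above the mouth, with all the eggs seated and the plate centre at about (607,180). Two estimates from kinematics put its feet at z≈0.154, so I lower it 129 mm to about 80 mm below the rim.

Call:
jog_arm(series=[{"wx": 0, "wy": 0, "wz": 0, "x": 0, "y": 0, "z": 3, "jaw": 255}, {"wx": 0, "wy": 0, "wz": 0, "x": 0, "y": 0, "z": 9, "jaw": 255}, {"wx": 0, "wy": 0, "wz": 0, "x": 0, "y": 0, "z": 17, "jaw": 255}, {"wx": 0, "wy": 0, "wz": 0, "x": 0, "y": 0, "z": 25, "jaw": 255}, {"wx": 0, "wy": 0, "wz": 0, "x": 0, "y": 0, "z": 33, "jaw": 255}])

```text
t: 10.8
ee_pos: [0.7054, -0.0593, 0.2571]
ee_rot: [-0.509, -3.099, -0.0]
wrist_force: [0.6, -1.5, -6.5]
finger_gap: 0.0357
grip_force: 38.6
```

Call:
jog_arm(series=[{"wx": 0, "wy": 0, "wz": 0, "x": 0, "y": 0, "z": 8, "jaw": 255}, {"wx": 0, "wy": 0, "wz": 0, "x": 0, "y": 0, "z": 16, "jaw": 255}, {"wx": 0, "wy": 0, "wz": 0, "x": 0, "y": 0, "z": 24, "jaw": 255}, {"wx": 0, "wy": 0, "wz": 0, "x": 0, "y": 0, "z": 32, "jaw": 255}, {"wx": 0, "wy": 0, "wz": 0, "x": 0, "y": 0, "z": 40, "jaw": 255}])

```text
t: 11.3
ee_pos: [0.7058, -0.0595, 0.2176]
ee_rot: [-0.509, -3.1, -0.0]
wrist_force: [1.3, 0.0, -6.0]
finger_gap: 0.0355
grip_force: 38.6
```

Call:
jog_arm(series=[{"wx": 0, "wy": 0, "wz": 0, "x": 0, "y": 0, "z": 8, "jaw": 255}, {"wx": 0, "wy": 0, "wz": 0, "x": 0, "y": 0, "z": 16, "jaw": 255}, {"wx": 0, "wy": 0, "wz": 0, "x": 0, "y": 0, "z": 24, "jaw": 255}, {"wx": 0, "wy": 0, "wz": 0, "x": 0, "y": 0, "z": 31, "jaw": 255}, {"wx": 0, "wy": 0, "wz": 0, "x": 0, "y": 0, "z": 38, "jaw": 255}])

```text
t: 11.8
ee_pos: [0.7058, -0.0595, 0.1797]
ee_rot: [0.509, 3.1, 0.0]
wrist_force: [-0.5, -0.4, -5.7]
finger_gap: 0.0354
grip_force: 38.6
```

Call:
jog_arm(series=[{"wx": 0, "wy": 0, "wz": 0, "x": 0, "y": 0, "z": 6, "jaw": 255}, {"wx": 0, "wy": 0, "wz": 0, "x": 0, "y": 0, "z": 11, "jaw": 255}, {"wx": 0, "wy": 0, "wz": 0, "x": 0, "y": 0, "z": 15, "jaw": 255}, {"wx": 0, "wy": 0, "wz": 0, "x": 0, "y": 0, "z": 17, "jaw": 255}, {"wx": 0, "wy": 0, "wz": 0, "x": 0, "y": 0, "z": 18, "jaw": 255}])

```text
t: 12.3
ee_pos: [0.7058, -0.0594, 0.1621]
ee_rot: [-0.509, -3.1, -0.0]
wrist_force: [-0.1, 0.1, -5.8]
finger_gap: 0.0357
grip_force: 38.5
```

Call:
jog_arm(series=[{"wx": 0, "wy": 0, "wz": 0, "x": 0, "y": 0, "z": 0, "jaw": 255}, {"wx": 0, "wy": 0, "wz": 0, "x": 0, "y": 0, "z": 0, "jaw": 255}, {"wx": 0, "wy": 0, "wz": 0, "x": 0, "y": 0, "z": 0, "jaw": 255}, {"wx": 0, "wy": 0, "wz": 0, "x": 0, "y": 0, "z": 0, "jaw": 255}, {"wx": 0, "wy": 0, "wz": 0, "x": 0, "y": 0, "z": 0, "jaw": 255}])

```text
t: 12.8
ee_pos: [0.7058, -0.0595, 0.1624]
ee_rot: [0.509, 3.1, 0.0]
wrist_force: [-0.3, -0.7, -6.6]
finger_gap: 0.0357
grip_force: 38.5
```

Run:
```python
from h import *
from bench import read_camera
a=read_camera('top')['pixels'][80:190,215:345];c=read_camera('scene');b=c['pixels'][80:230,230:380]
cv2.imwrite('pics/p4.png',np.hstack([cv2.resize(x,(400,s),interpolation=cv2.INTER_CUBIC) if s==400 else cv2.copyMakeBorder(cv2.resize(x,(400,s),interpolation=cv2.INTER_CUBIC),0,400-s,0,0,0) for x,s in((a,338),(b,400))])[:,:,::-1])
for z in(.015,.025,.035): # collar top, predicted location in the crop
  print(z,(proj(c,[.706,-.0595,z+.076])[0]-[230,80])*400/150+[400,0])
```

```text
0.015 [600.97169476 245.21783262]
0.025 [601.4627571  236.75601682]
0.035 [601.95676444 228.20478009]
```

View pics/p4.png

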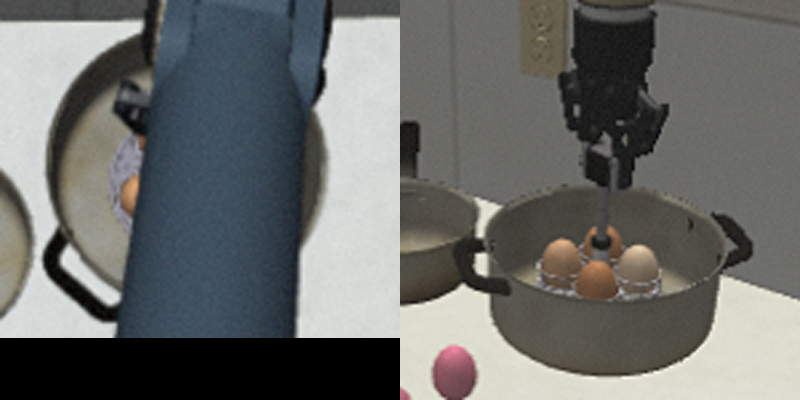

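In the right panel the collar top is at about (600,237), which fits feet at z≈0.025, 80 mm below the rim. All four eggs are in their cups and the full weight still hangs from the gripper, so I hand in.

```bash
python3 -c "
from bench import workorder
print(workorder.hand_in())"
```

```text
the job is handed in; nothing more can be done
None
```

The job is handed in, with no verdict shown: by my last check the rack hangs level and free in the big pot from the fully drawn handle, feet about 80 mm below the rim, all four eggs in their cups, and the hand never came near the salt shaker, spoon or spice jar.

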